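# Refit the knob of a cassette gas stove and hold it down

### The arm

A 6-joint arm with a two-finger parallel gripper is mounted at the origin on a cart in front of the work surface, level with it; the furniture and walls round the work are solid. World frame = base frame: x ahead of the robot, y to its left, z up, the work surface at z = 0. Lengths are in m, angles in rad, forces in N, time in s.
With the tool pointing down it reaches from about 0.3 to 0.875 m from the base axis. Payload 6.4 kg.
Tool frame: the origin (TCP) lies between the finger pads; the fingertips stand ctrl.tip_extent ahead of it and the grasp point (between the pads) is the TCP (ctrl.tip_extent is the distance from the TCP to the fingertips, in m); z points along the fingers, y is the line along which they close (so a half turn about z gives the same grasp; the last joint's range is limited). The gripper opens to 85 mm and grips with 20 to 120 N. Pads are 22 mm wide; open, the fingers measure 114 mm over their backs; the gripper's body (76 mm by 85 mm) begins 54 mm behind the grasp point. The pads swing forward as they close: fully open they stand 13 mm farther back than shut.
Start: joints at [-1.516, 0.181, 1.607, -0, 1.354, -0.206], TCP at [0.148, -0.556, 0.25] pointing down, gripper open.
Joint ranges: [-2.99, 2.99], [-0.89, 2.07], [0.3, 2.58], [-1.14, 4.28], [0, 2.63], [-3.12, 3.12]. Speed limits (rad/s): [2.57, 2.57, 3.01, 3.14, 3.14, 3.14].

### API

Orientations are given as a unit quaternion [w, x, y, z].
In Python, from bench import ctrl gives the robot as it stands.
- The arm moves only by the tool send_rows, never from a script. Its arguments are lists of equal length, an entry for each row: "dr": the turn, a rotation vector about the tool's x, y, z in units of 6 degrees (1.0 is 6 degrees), a list of three; "xyz": the shift along the tool's x, y, z in cm, a list of three; "jaw": the opening in per cent of the stroke, from 0 (shut) to 100 (fully open). In form: {"dr": [[wx, wy, wz], ...], "xyz": [[dx, dy, dz], ...], "jaw": [jaw, ...]}. A call has exactly 8 rows; each row is the pose to reach, as a shift and turn from the pose commanded when the call began, along the tool's axes at that moment; what a row does not reach only later rows make up. A row lasts 1/8 s, in which the tool goes at most 62.5 mm and 10.7 degrees, less where a joint would pass 70% of its speed; a pose out of reach is approached as far as the arm can. A call with a gripper value outside its range is refused whole. The fingers move at their own pace and stop on an object; the grip force is fixed at half the most. Time passes only in rows, so rows that repeat a pose let the fingers close, or fill a call up. It gives the time, the measured TCP pose, the force, the opening and the grip force at its end, in the units of the state.
- ctrl.get_obs(): the state, without advancing time (a new reading comes with each control period).
- ctrl.camera(name): name is "side" or "top"; returns the picture (480x640x3 uint8, red, green, blue); there is no depth.
- ctrl.calibration(name): a dict with "camera_matrix" (3x3 intrinsics, pixels), "world_from_camera" (4x4, takes a point from camera to world coordinates). Camera axes: x right, y up, looking along -z (the intrinsics and any distortion apply to the point x, -y, -z); pixel columns grow to the right and rows downward; lengths in m; the calibration is good to about 2 mm. A picture is of the moment at which its call begins. calibration takes no time and is no camera call.
- ctrl.hand_in(): hands the job in; it is judged then, once.
The state is a dict: "time_s": time; "q": joint angles; "dq": joint speeds; "joint_efforts": joint torques, N m; "eef_pos": TCP position; "eef_rot": TCP orientation; "wrist_force": force on the tool from outside, world axes, zero at the start; "torque": the same for the moment, N m; "opening": opening from 0.0 (shut) to 1.0 (fully open); "grasp_force": force on a finger pad.
Only numpy, scipy, OpenCV 4.12 (cv2) and the standard library are available. Lean on these libraries where they do the work, as an engineer would, in place of code of your own. Each camera call takes 0.05 s, during which the arm holds its last target. There are 200 camera calls.

### The job

The black control knob of this portable gas stove was pulled off for cleaning. First slide the red cartridge lever all the way left to its white dot, so that the cartridge is released and cannot feed gas; only then fit the knob onto the D-shaped valve stem, pointer towards the white tick on the deck, push it fully home and press it down as far as the sprung stem will go. Finish while still gripping the knob and holding it down, so that the gas left in the burner bleeds off, with the lever still released and the blue coffee pod near the knob left where it stands.

Things in the scene. Friction and masses are not known exactly. Their poses are not given: they have to be found in the camera images.
- stove: grey portable gas stove, fixed, 275 (x) x 240 (y) mm. Origin: centre of its underside, on the worktop. x points to its back, y to its left; its front faces the robot. A flat dark deck, 80 mm deep, top 46 mm above the worktop, runs along the whole front. Behind it: burner with trivet on the right (top 79 mm high), rounded cartridge compartment on the left (top 76 mm)
- stem_top (a point): top centre of the bright upright D-shaped valve stem, 24 mm above the deck (70 mm above the worktop) at rest, at x -97.5, y -65 mm in the stove frame. 13 mm diameter, one flat 2 mm from its axis, top 4 mm tapered by 2.3 mm. Its axes are the stove's: the flat faces +x (back), where a white tick is painted on the deck. It does not turn. Round it a bright bezel, 1.2 mm thick
- valve_stem (a joint): how far the valve stem is pressed down, m: 0 at rest, 0.0045 at its stop. A spring holds it up: about 6 N to start it moving, 10.5 N at the stop
- lever_top (a point): top centre of the red cartridge lever, a ribbed upright tab 20 (x) x 10 (y) mm, 18.5 mm high above the deck. It slides along the stove's y axis at x -97.5 mm in the stove frame, from y +20 mm (joint 0) to y +55 mm (joint 0.035). Orange dot at the right end of its slot (engaged), white dot at the left end (released)
- cartridge_lever (a joint): travel of the red lever, m: 0 engaged (right, orange dot), 0.035 fully released (left, white dot). It stays where it is left; about 1.5 N of friction
- knob: loose black knob, skirt 44 mm wide, 34 mm tall, 35 g, upright on the worktop before the sink. Origin: underside centre, z up. Grip bar along x: 42 long, 12 wide, 12 to 34 mm above the underside; white line on its pointer (+x) end. Blind D bore below, 17 mm deep, 14.6 mm diameter, flat 2.8 mm from the axis on the +x side. Fitted: axes agree with the stove's, origin 17 mm below the stem top
- knob_pointer (a point): pointer end of the knob's grip bar: 20.5 mm along the knob's x axis, 34 mm above its underside. The fitted knob never touches the deck: its underside is 7 mm above it with the stem at rest, 2.5 mm with the stem at its stop
- blue_pod: a dark-blue coffee pod with a silver top, 50 mm wide at the rim, 44 mm tall, standing on the strip of worktop before the sink, 9 cm or more from the knob; to be left alone. It and the knob may swap places

How it is judged:
By the outcome, as a careful person would: the job done as asked, in the order asked, and still so for the second after the job is handed in, while the arm keeps its last pose, push and grip.
It also fails if it takes over 51 s, if anything falls off the work surface, if the arm or the gripper's body presses on something with over 40 N, if the wrist force passes 120 N, or if a joint passes its speed limit or range.

## Working session

There is one attempt and no reset: what is moved stays moved. The work goes in short steps, Python scripts to look and compute and a tool call to move; the robot and the scene stay as the last step left them, time stands still between calls to the robot, and variables do not carry over. Pictures are saved under pics/ and viewed, at most 10 in all, crops included, and the job is handed in when it is done.

Besides the shell and the picture viewer there is one more tool, called as name(argument=value, ...) on one line, values as JSON. send_rows: Moves the arm, as the interface text tells. Its arguments: {"type":"object","properties":{"dr":{"type":"array","items":{"type":"array","items":{"type":"number"}}},"xyz":{"type":"array","items":{"type":"array","items":{"type":"number"}}},"jaw":{"type":"array","items":{"type":"number"}}},"required":["dr","xyz","jaw"]}

```bash
mkdir -p pics; ls; cat > h.py <<'E'
import numpy as np, cv2
from bench import ctrl
def snap(name,fn,crop=None,scale=1):
    im=cv2.cvtColor(ctrl.camera(name),cv2.COLOR_RGB2BGR)
    cv2.imwrite(f'pics/{fn}_full.png',im)
    if crop: x0,y0,x1,y1=crop; im=im[y0:y1,x0:x1]
    if scale!=1: im=cv2.resize(im,None,fx=scale,fy=scale,interpolation=cv2.INTER_CUBIC)
    cv2.imwrite(f'pics/{fn}.png',im)
def ray(name,u,v):
    c=ctrl.calibration(name);K=np.array(c['camera_matrix']);T=np.array(c['world_from_camera'])
    d=np.linalg.inv(K)@[u,v,1]; d=T[:3,:3]@np.array([d[0],-d[1],-d[2]])
    return T[:3,3],d
def at(name,u,v,z):
    o,d=ray(name,u,v); return o+d*(z-o[2])/d[2]
def proj(name,p):
    c=ctrl.calibration(name);K=np.array(c['camera_matrix']);T=np.linalg.inv(np.array(c['world_from_camera']))
    q=T[:3,:3]@np.array(p)+T[:3,3]; q=K@[q[0],-q[1],-q[2]]; return q[:2]/q[2]
E
python3 - <<'E'
from h import *
np.set_printoptions(precision=4,suppress=True)
snap('top','t0');snap('side','s0')
for n in('top','side'):
    c=ctrl.calibration(n);print({k:np.array(v) for k,v in c.items()})
print(ctrl.get_obs(),ctrl.tip_extent)
E
```

```text
pics
{'camera_matrix': array([[492.9437,   0.    , 321.3981],
       [  0.    , 492.9437, 243.5138],
       [  0.    ,   0.    ,   1.    ]]), 'world_from_camera': array([[-0.0016,  0.9989, -0.0463,  0.4313],
       [-1.    , -0.0016, -0.0012, -0.1259],
       [-0.0013,  0.0463,  0.9989,  1.1013],
       [ 0.    ,  0.    ,  0.    ,  1.    ]])}
{'camera_matrix': array([[489.9804,   0.    , 326.803 ],
       [  0.    , 489.9804, 238.8489],
       [  0.    ,   0.    ,   1.    ]]), 'world_from_camera': array([[-0.9909,  0.0713, -0.1145,  0.3901],
       [-0.133 , -0.3776,  0.9163,  0.7445],
       [ 0.0221,  0.9232,  0.3837,  0.4373],
       [ 0.    ,  0.    ,  0.    ,  1.    ]])}
{'time_s': 0.1, 'q': array([-1.5163,  0.1815,  1.6079, -0.    ,  1.3538, -0.2063]), 'dq': array([ 0.0011, -0.0013, -0.002 , -0.0006, -0.0001,  0.0003]), 'joint_efforts': array([  0.0007, -44.5878, -35.2241,  -0.0003,   0.0041,   0.    ]), 'eef_pos': array([ 0.1483, -0.5551,  0.2495]), 'eef_rot': array([-0.0008,  0.9915,  0.13  ,  0.0001]), 'wrist_force': array([0.2502, 0.9661, 0.9146]), 'torque': array([ 0.0508, -0.0149,  0.028 ]), 'grasp_force': 0.0, 'opening': 0.9954166988145019} 0.019
```

View pics/t0.png

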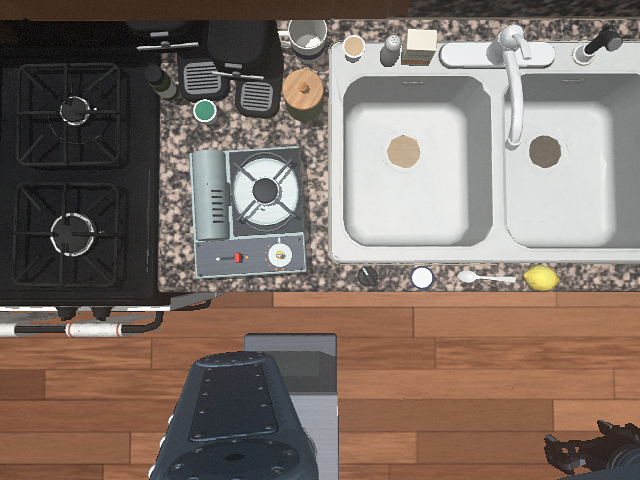

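View pics/s0.png

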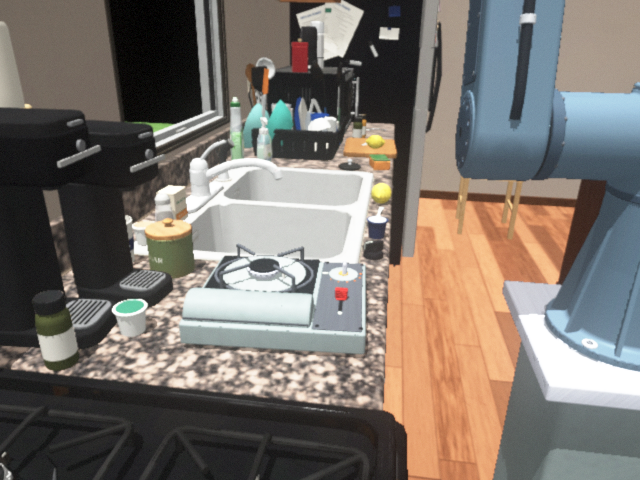

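The top view shows the stove at about (190–306, 148–277), lever (238,258), stem (280,255), knob (367,276) and pod (422,278). I'll enlarge the top view.

```bash
python3 - <<'E'
import cv2
im=cv2.imread('pics/t0_full.png')
a=cv2.resize(im[140:300,185:395][80:],None,fx=3.8,fy=3.8,interpolation=cv2.INTER_CUBIC)
b=cv2.resize(im[258:298,350:450],None,fx=8,fy=7,interpolation=cv2.INTER_CUBIC)[:, :798]
b=b[:280]
a=a[:, :798]
cv2.imwrite('pics/c1.png',cv2.vconcat([a,b]));print(a.shape,b.shape)
E
```

```text
(304, 798, 3) (280, 798, 3)
```

View pics/c1.png

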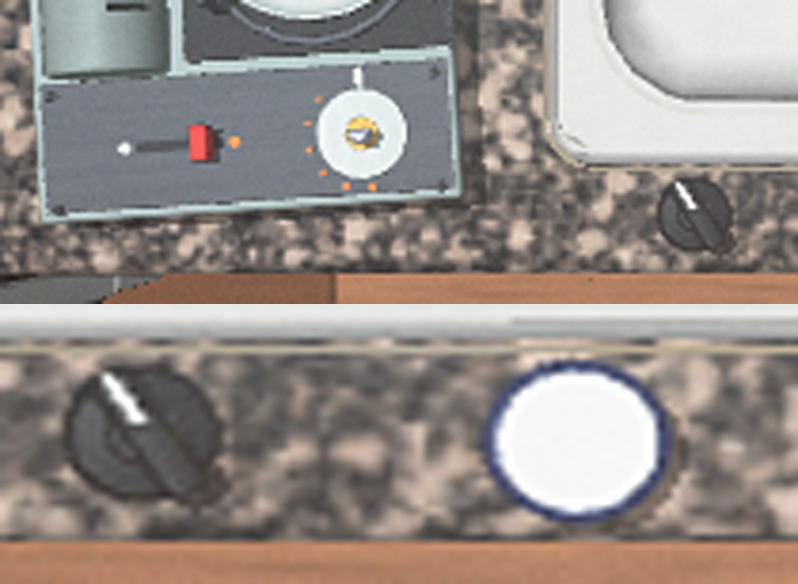

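The crop shows: white dot at crop (124,148), lever (201,143), orange dot (235,142), bezel centre (361,134), tick (359,76). The knob bar runs from its white pointer (104,374) to its tail (212,492), with skirt centre about (143,432).

```bash
python3 - <<'E'
from h import *
np.set_printoptions(precision=4,suppress=True)
A=lambda x,y,z:at('top',185+x/3.8,220+y/3.8,z)
B=lambda x,y,z:at('top',350+x/8,258+(y-304)/7,z)
wd,od,bz,tk=[A(*p,.046) for p in((124,148),(235,142),(361,134),(359,76))]
print('wd,od,bz,tk',wd,od,bz,tk); lev=A(200,143,.0645);print('lev',lev)
yaw=[np.arctan2(-(od-bz)[0],(od-bz)[1]),np.arctan2(-(wd-bz)[0],(wd-bz)[1]),np.arctan2(*(tk-bz)[[1,0]])]
print('yaw deg',np.degrees(yaw), np.linalg.norm(wd-bz),np.linalg.norm(od-bz))
fl,fr=A(43,220,.046),A(461,193,.046);print('front',fl,fr,np.linalg.norm(fl-fr),np.degrees(np.arctan2(-(fl-fr)[0],(fl-fr)[1])))
p,t=B(104,374,.034),B(212,493,.034);print('knob ptr,tail',p,t,(p+t)/2,np.linalg.norm(p-t),np.degrees(np.arctan2(*(p-t)[[1,0]])))
print('skirt',B(143,432,.008)); print('pod',B(577,440,.044))
for n,q in(('bz',bz),('lev',lev),('knobtop',(p+t)/2)):print(n,proj('side',q))
E
python3 - <<'E'
import cv2
im=cv2.imread('pics/s0_full.png')
cv2.imwrite('pics/c2.png',cv2.resize(im[200:350,280:400],None,fx=4,fy=4,interpolation=cv2.INTER_CUBIC))
E
```

```text
wd,od,bz,tk [0.4475 0.0975 0.046 ] [0.4508 0.035  0.046 ] [ 0.4552 -0.036   0.046 ] [ 0.4879 -0.0348  0.046 ]
lev [0.4499 0.0516 0.0645]
yaw deg [3.541  3.2886 2.1072] 0.13372106053425595 0.07111530620541155
front [0.4071 0.1428 0.046 ] [ 0.4219 -0.0923  0.046 ] 0.23553512330724127 3.600507551362709
knob ptr,tail [ 0.4276 -0.2145  0.034 ] [ 0.3909 -0.2434  0.034 ] [ 0.4093 -0.229   0.034 ] 0.046736341785712225 38.25690108130021
skirt [ 0.4092 -0.2273  0.008 ]
pod [ 0.4073 -0.34    0.044 ]
bz [344.065 273.584]
lev [342.2357 287.6827]
knobtop [374.2836 240.4075]
```

View pics/c2.png

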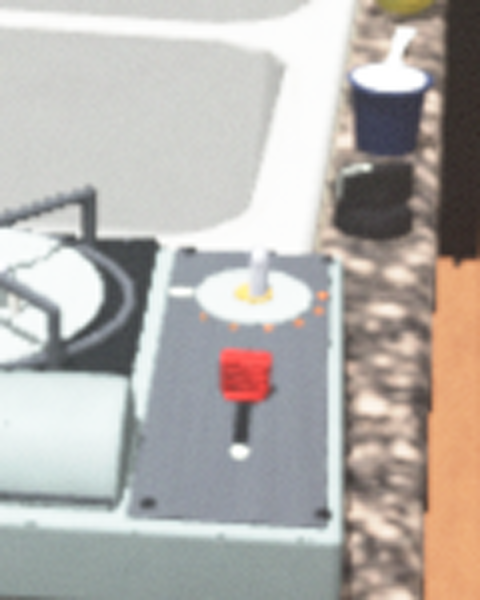

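Side view agrees: bezel centre at (343.5,273.7) against a predicted (344,273.6), and the lever and knob are within about 2 px. So the stem is at about (0.455,-0.036), stove yaw about 3.4°, and the knob is at about (0.409,-0.228) with yaw about 38°.

```bash
cat >> h.py <<'E'
from scipy.spatial.transform import Rotation as R
def go(x,y,z,yaw):
    o=ctrl.get_obs(); q=o['eef_rot']; Rc=R.from_quat([q[1],q[2],q[3],q[0]])
    a=np.radians(yaw); c,s=np.cos(a),np.sin(a)
    Rt=R.from_matrix(np.array([[c,s,0],[s,-c,0],[0,0,-1]]))
    print('t',o['time_s'],'pos',o['eef_pos'].round(4),'op',round(o['opening'],3),'F',o['wrist_force'].round(1))
    print(' dr',(np.degrees((Rc.inv()*Rt).as_rotvec())/6).round(2),'xyz cm',(Rc.inv().apply(np.array([x,y,z])-o['eef_pos'])*100).round(2))
E
python3 -c "
from h import *
go(.450,.015,.16,3.4)"
```

```text
t 0.1 pos [ 0.1483 -0.5551  0.2495] op 0.995 F [0.3 1.  0.9]
 dr [-0.02 -0.    1.92] xyz cm [ 43.85 -47.28   9.04]
```

send_rows(dr=[[0, 0, 0.5], [0, 0, 1], [0, 0, 1.5], [0, 0, 1.92], [0, 0, 1.92], [0, 0, 1.92], [0, 0, 1.92], [0, 0, 1.92]], xyz=[[43.8, -47.3, 9], [43.8, -47.3, 9], [43.8, -47.3, 9], [43.8, -47.3, 9], [43.8, -47.3, 9], [43.8, -47.3, 9], [43.8, -47.3, 9], [43.8, -47.3, 9]], jaw=[0, 0, 0, 0, 0, 0, 0, 0])

```text
time_s: 1.1
eef_pos: [0.3802, -0.1159, 0.181]
eef_rot: [0.0, 1.0, 0.03, 0.0]
wrist_force: [1.0, -1.1, 0.1]
opening: -0.005
grasp_force: 0.0
```

```bash
python3 -c "
from h import *
go(.450,.015,.16,3.4)"
```

```text
t 1.1 pos [ 0.3802 -0.1159  0.181 ] op -0.005 F [ 1.  -1.1  0.1]
 dr [ 0.   -0.01 -0.  ] xyz cm [  7.74 -12.65   2.1 ]
```

send_rows(dr=[[0, 0, 0], [0, 0, 0], [0, 0, 0], [0, 0, 0], [0, 0, 0], [0, 0, 0], [0, 0, 0], [0, 0, 0]], xyz=[[7.7, -12.6, 2.1], [7.7, -12.6, 2.1], [7.7, -12.6, 2.1], [7.7, -12.6, 2.1], [7.7, -12.6, 4], [7.7, -12.6, 6], [7.7, -12.6, 6], [7.7, -12.6, 6]], jaw=[0, 0, 0, 0, 0, 0, 0, 0])

```text
time_s: 2.1
eef_pos: [0.4492, 0.0119, 0.1218]
eef_rot: [0.0, 1.0, 0.029, 0.0]
wrist_force: [0.1, 0.0, 0.2]
opening: 0.002
grasp_force: 0.0
```

```bash
python3 - <<'E'
from h import *
go(.450,.015,.072,3.4)
snap('side','s1',(270,180,430,330),4)
p=ctrl.get_obs()['eef_pos'];print(p,[((proj('side',p+np.array([0,dy,-.019]))-[270,180])*4).round(1) for dy in(-.0145,.0145)])
E
```

```text
t 2.1 pos [0.4492 0.0119 0.1218] op 0.002 F [0.1 0.  0.2]
 dr [ 0.   -0.   -0.01] xyz cm [ 0.1  -0.31  4.98]
[0.44950508 0.01192031 0.12206468] [array([306.5, 288.5]), array([299.7, 317.3])]
```

View pics/s1.png

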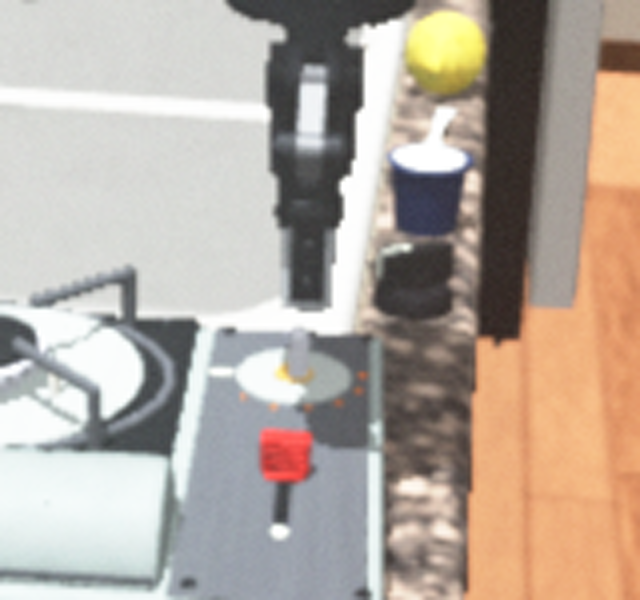

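The fingertips are above the deck between stem and lever, with the tip at crop (307,308). Next I descend and push the lever.

send_rows(dr=[[0, 0, 0], [0, 0, 0], [0, 0, 0], [0, 0, 0], [0, 0, 0], [0, 0, 0], [0, 0, 0], [0, 0, 0]], xyz=[[0, 0, 2.5], [0, 0, 4.9], [0, 0, 4.9], [0, -1, 4.9], [0, -2, 4.9], [0, -3, 4.9], [0, -4, 4.9], [0, -4.6, 4.9]], jaw=[0, 0, 0, 0, 0, 0, 0, 0])

```text
time_s: 3.15
eef_pos: [0.4468, 0.0592, 0.0727]
eef_rot: [0.0, 1.0, 0.03, 0.001]
wrist_force: [0.6, -2.1, 3.1]
opening: 0.003
grasp_force: 1.3
```

send_rows(dr=[[0, 0, 0], [0, 0, 0], [0, 0, 0], [0, 0, 0], [0, 0, 0], [0, 0, 0], [0, 0, 0], [0, 0, 0]], xyz=[[0, -0.2, 0], [0, -0.4, 0], [0, -0.6, 0], [0, -0.6, 0], [0, -0.6, 0], [0, -0.6, 0], [0, -0.6, 0], [0, -0.6, 0]], jaw=[0, 0, 0, 0, 0, 0, 0, 0])

```text
time_s: 4.15
eef_pos: [0.4456, 0.0645, 0.072]
eef_rot: [-0.0, 1.0, 0.03, -0.0]
wrist_force: [-0.6, -1.5, -0.1]
opening: -0.002
grasp_force: 0.7
```

```bash
python3 - <<'E'
from h import *
go(.448,.0643,.072,3.4)
snap('side','s2',(300,240,400,340),5)
E
```

```text
t 4.15 pos [0.4456 0.0645 0.072 ] op -0.002 F [-0.6 -1.5 -0.1]
 dr [-0.    0.01  0.  ] xyz cm [ 0.24  0.04 -0.  ]
```

View pics/s2.png

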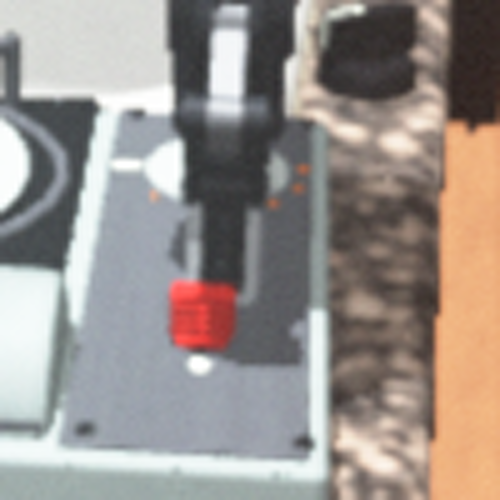

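The lever (crop 202,318) is close to the white dot (200,365). Force is only friction level, so it is not at the stop yet and I push further in small steps.

send_rows(dr=[[0, 0, 0], [0, 0, 0], [0, 0, 0], [0, 0, 0], [0, 0, 0], [0, 0, 0], [0, 0, 0], [0, 0, 0]], xyz=[[0, -0.1, 0], [0, -0.2, 0], [0, -0.3, 0], [0, -0.4, 0], [0, -0.4, 0], [0, -0.4, 0], [0, -0.4, 0], [0, -0.4, 0]], jaw=[0, 0, 0, 0, 0, 0, 0, 0])

```text
time_s: 5.2
eef_pos: [0.4456, 0.0669, 0.0721]
eef_rot: [0.002, 1.0, 0.03, -0.0]
wrist_force: [-0.6, -11.3, -0.5]
opening: 0.001
grasp_force: 5.1
```

At the stop with 11 N. I back off, lift, and go above the knob.

send_rows(dr=[[0, 0, 0], [0, 0, 0], [0, 0, 0], [0, 0, -1.5], [0, 0, -3], [0, 0, -4.5], [0, 0, -5.8], [0, 0, -5.8]], xyz=[[0, 1.0, 0], [0, 1, -4], [0, 1, -8.5], [0, 6, -8.5], [0, 12, -8.5], [-1, 18, -8.5], [-2, 24, -8.5], [-2, 29, -8.5]], jaw=[0, 0, 0, 45, 45, 45, 45, 45])

```text
time_s: 6.2
eef_pos: [0.4424, -0.2241, 0.1573]
eef_rot: [-0.0, 0.945, 0.328, 0.0]
wrist_force: [1.5, 1.1, 0.6]
opening: 0.452
grasp_force: 0.0
```

```bash
python3 - <<'E'
from h import *
go(.409,-.228,.12,38.3)
E
```

```text
t 6.2 pos [ 0.4424 -0.2241  0.1573] op 0.452 F [1.5 1.1 0.6]
 dr [ 0.   -0.01 -0.01] xyz cm [-2.87 -1.77  3.73]
```

send_rows(dr=[[0, 0, 0], [0, 0, 0], [0, 0, 0], [0, 0, 0], [0, 0, 0], [0, 0, 0], [0, 0, 0], [0, 0, 0]], xyz=[[-1.5, -1, 1.5], [-2.8, -1.8, 3.7], [-2.8, -1.8, 3.7], [-2.8, -1.8, 3.7], [-2.8, -1.8, 3.7], [-2.8, -1.8, 3.7], [-2.8, -1.8, 3.7], [-2.8, -1.8, 3.7]], jaw=[45, 45, 45, 45, 45, 45, 45, 45])

```text
time_s: 7.2
eef_pos: [0.41, -0.2253, 0.1203]
eef_rot: [0.0, 0.945, 0.328, 0.0]
wrist_force: [-0.3, -0.6, 0.1]
opening: 0.453
grasp_force: 0.0
```

```bash
python3 - <<'E'
from h import *
go(.409,-.228,.033,38.3)
snap('side','s3',(330,190,430,290),5)
E
```

```text
t 7.2 pos [ 0.41   -0.2253  0.1203] op 0.453 F [-0.3 -0.6  0.1]
 dr [ 0.   -0.   -0.01] xyz cm [-0.25  0.15  8.73]
```

View pics/s3.png

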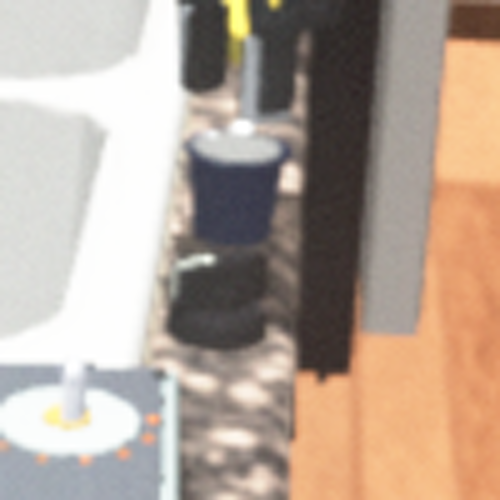

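The fingers are centred over the knob (tips at crop ~(203,90) and (278,110), knob at (220,290)). Next I descend and grip.

send_rows(dr=[[0, 0, 0], [0, 0, 0], [0, 0, 0], [0, 0, 0], [0, 0, 0], [0, 0, 0], [0, 0, 0], [0, 0, 0]], xyz=[[-0.25, 0.15, 3], [-0.25, 0.15, 6], [-0.25, 0.15, 8], [-0.25, 0.15, 8.6], [-0.25, 0.15, 8.6], [-0.25, 0.15, 8.6], [-0.25, 0.15, 8.6], [-0.25, 0.15, 8.6]], jaw=[45, 45, 45, 45, 45, 0, 0, 0])

```text
time_s: 8.25
eef_pos: [0.4095, -0.2286, 0.0353]
eef_rot: [0.001, 0.945, 0.327, 0.0]
wrist_force: [-1.7, 1.3, 7.3]
opening: 0.206
grasp_force: 58.6
```

send_rows(dr=[[0, 0, 0], [0, 0, 0], [0, 0, 0], [0, 0, 0], [0, 0, 0], [0, 0, 0], [0, 0, 0], [0, 0, 0]], xyz=[[0, 0, 0], [0, 0, 0], [0, 0, 0], [0, 0, 0], [0, 0, -1], [0, 0, -3], [0, 0, -6], [0, 0, -9]], jaw=[0, 0, 0, 0, 0, 0, 0, 0])

```text
time_s: 9.25
eef_pos: [0.4088, -0.228, 0.1256]
eef_rot: [0.0, 0.945, 0.327, 0.0]
wrist_force: [0.6, -0.9, 0.2]
opening: 0.202
grasp_force: 58.7
```

```bash
python3 - <<'E'
from h import *
go(.455,-.036,.15,3.4)
E
```

```text
t 9.25 pos [ 0.4088 -0.228   0.1256] op 0.202 F [ 0.6 -0.9  0.2]
 dr [ 0.  -0.   5.8] xyz cm [ 15.51 -12.23  -2.44]
```

Gripped at opening 0.20 (17 mm against a 12 mm bar), so I check it.

```bash
python3 - <<'E'
from h import *
snap('side','s4'); snap('top','t4')
p=ctrl.get_obs()['eef_pos']; u=proj('side',p); w=proj('top',p); print(u,w)
f=lambda n,c,r,k:cv2.resize(cv2.imread(f'pics/{n}_full.png')[int(c[1])-r:int(c[1])+r,int(c[0])-r:int(c[0])+r],(k,k),interpolation=cv2.INTER_CUBIC)
cv2.imwrite('pics/c4.png',cv2.hconcat([f('s4',u,30,400),f('t4',w,40,400)]))
E
```

```text
[376.23790662 198.2973848 ] [374.79142789 276.67468264]
```

View pics/c4.png

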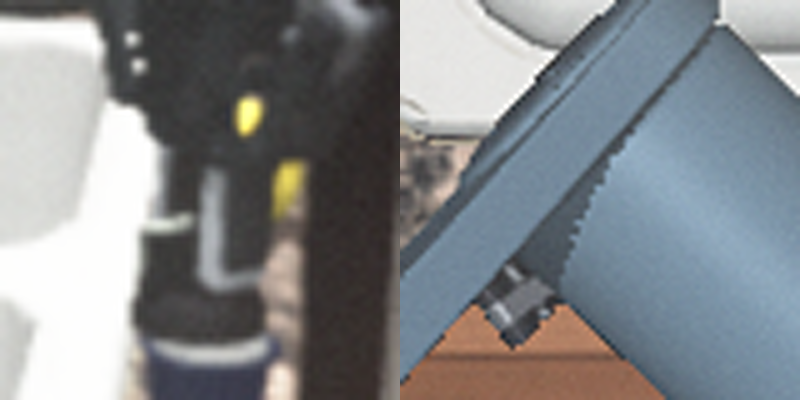

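The knob is held upright between the pads and the fingertips sit just above its skirt; its white line starts at side crop (148,225). I move it above the stem, turning to the stove yaw.

send_rows(dr=[[0, 0, 1.2], [0, 0, 2.4], [0, 0, 3.6], [0, 0, 4.8], [0, 0, 5.8], [0, 0, 5.8], [0, 0, 5.8], [0, 0, 5.8]], xyz=[[3.1, -2.4, -1.5], [6.2, -4.8, -2], [9.3, -7.2, -2], [12.4, -9.6, -2], [15.5, -12.2, -2], [15.5, -12.2, -1], [15.5, -12.2, -0.5], [15.5, -12.2, -0.5]], jaw=[0, 0, 0, 0, 0, 0, 0, 0])

```text
time_s: 10.35
eef_pos: [0.4544, -0.0371, 0.1283]
eef_rot: [-0.0, 1.0, 0.03, -0.001]
wrist_force: [-0.5, -0.7, -1.2]
opening: 0.202
grasp_force: 58.8
```

```bash
python3 - <<'E'
from h import *
go(.455,-.036,.13,3.4)
snap('side','s5')
cv2.imwrite('pics/s5.png',cv2.resize(cv2.imread('pics/s5_full.png')[215:305,300:400],None,fx=6.6,fy=6.6,interpolation=cv2.INTER_CUBIC))
E
```

```text
t 10.35 pos [ 0.4544 -0.0371  0.1283] op 0.202 F [-0.5 -0.7 -1.2]
 dr [-0.    0.02 -0.  ] xyz cm [ 0.06 -0.1  -0.17]
```

View pics/s5.png

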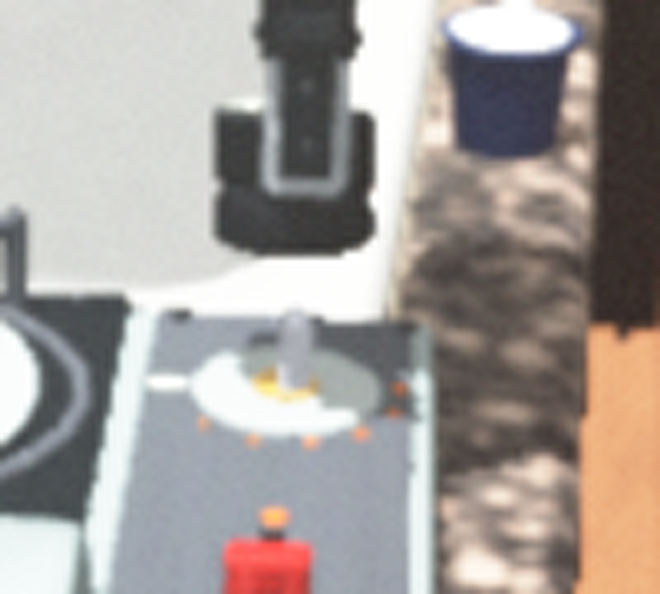

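Useful view: knob skirt spans crop u 215–376 (bottom 253), finger centre 305, bezel ellipse 191–382 × 345–437, stem silhouette 277–315 with its top at 310. The knob is square to the stove. I'll compare these with a projected model.

```bash
python3 - <<'E'
from h import *
from scipy.optimize import least_squares
f=lambda p:(proj('side',p)-[300,215])*6.6
th=np.linspace(0,2*np.pi,120)
def ext(x,y,z,r):
    P=np.array([f([x+r*np.cos(t),y+r*np.sin(t),z]) for t in th]); return P[:,0].min(),P[:,0].max(),P[:,1].min(),P[:,1].max()
# bezel: fit x,y,r
b=least_squares(lambda v:np.array(ext(v[0],v[1],.0472,v[2]))-[191,382,345,437],[.455,-.036,.025]);print('bezel',b.x,b.fun)
tcp=ctrl.get_obs()['eef_pos'];zb=tcp[2]-.0345
k=least_squares(lambda v:np.array([ext(v[0],v[1],zb+.006,.022)[i] for i in(0,1)]+[ext(v[0],v[1],zb,.022)[3]])-[215,376,253],[tcp[0],tcp[1]]);print('knob',k.x,k.fun,'tcp',tcp,'zb',zb)
a=np.radians(3.4);ex=np.array([np.cos(a),np.sin(a),0])
for nm,(x,y) in(('bezel',b.x[:2]),('top',(.455,-.036))):
    s=np.array([x,y,.064]);print(nm,'stem sil',f(s+.002*ex),f(s-.0065*ex),'tick dir',f(np.array([x,y,.046])+.033*ex),'top',f([x,y,.07]))
y=k.x[1]-.015
print('finger edges at tip',f([tcp[0]+.011,tcp[1]+.018,tcp[2]-.017]),f([tcp[0]-.011,tcp[1]+.018,tcp[2]-.017]))
E
```

```text
bezel [ 0.45593522 -0.03144009  0.02593055] [-1.1055928   1.10365041  2.51871015 -2.3837495 ]Traceback (most recent call last):
  File "<stdin>", line 10, in <module>
    return func(*args, **kwargs)
    result = trf(vector_fun.fun, vector_fun.jac, x0, f0, J0, lb, ub, ftol, xtol,
                 gtol, max_nfev, x_scale, loss_function, tr_solver,
                 tr_options.copy(), verbose, callback=callback_wrapped)
    return trf_no_bounds(
        fun, jac, x0, f0, J0, ftol, xtol, gtol, max_nfev, x_scale,
        loss_function, tr_solver, tr_options, verbose, callback=callback)
    f_new = fun(x_new)
    self._update_fun()
    ~~~~~~~~~~~~~~~~^^
    self.f = self.fun_wrapped(xp_copy(self.x))
             ~~~~~~~~~~~~~~~~^^^^^^^^^^^^^^^^^
    return np.atleast_1d(self.fun(x))
                         ~~~~~~~~^^^
    return self.f(x, *self.args, **self.kwargs)
           ~~~~~~^^^^^^^^^^^^^^^^^^^^^^^^^^^^^^
  File "<stdin>", line 10, in <lambda>
  File "<stdin>", line 6, in ext
  File "<stdin>", line 3, in <lambda>
  File "h.py", line 16, in proj
    c=ctrl.calibration(name);K=np.array(c['camera_matrix']);T=np.linalg.inv(np.array(c['world_from_camera']))
ValueError: time passes only in moves, steps and waits
```

```bash
sed -i 's/^from bench import ctrl/from bench import ctrl\nCAL={n:ctrl.calibration(n) for n in ("side","top")}/; s/c=ctrl.calibration(name)/c=CAL[name]/' h.py
python3 - <<'E'
from h import *
from scipy.optimize import least_squares
f=lambda p:(proj('side',p)-[300,215])*6.6
th=np.linspace(0,2*np.pi,60)
def ext(x,y,z,r):
    P=np.array([f([x+r*np.cos(t),y+r*np.sin(t),z]) for t in th]); return P[:,0].min(),P[:,0].max(),P[:,1].min(),P[:,1].max()
b=[.4559,-.0314]
tcp=ctrl.get_obs()['eef_pos'];zb=tcp[2]-.0345
k=least_squares(lambda v:np.array([ext(v[0],v[1],zb+.006,.022)[i] for i in(0,1)]+[ext(v[0],v[1],zb,.022)[3]])-[215,376,253],[tcp[0],tcp[1]],diff_step=1e-3);print('knob',k.x,k.fun,'tcp',tcp,'zb',zb)
a=np.radians(3.4);ex=np.array([np.cos(a),np.sin(a),0])
for nm,(x,y) in(('bezel',b),('top',(.455,-.036))):
    s=np.array([x,y,.064]);print(nm,'stem sil',f(s+.002*ex),f(s-.0065*ex),'tick',f(np.array([x,y,.046])+.033*ex),'top',f([x,y,.07]))
print('finger edges at tip',f([tcp[0]+.011,tcp[1]+.018,tcp[2]-.017]),f([tcp[0]-.011,tcp[1]+.018,tcp[2]-.017]))
t=lambda p:proj('top',p)
for y in(-.036,-.0314):print(t([.4555,y,.0472]), t([.4555,y,.07]))
E
```

```text
knob [ 0.45615081 -0.03866911] [-2.76875035  2.77059353 -0.31455587] tcp [ 0.45478418 -0.03722246  0.12877564] zb 0.09427563758928292
bezel stem sil [281.25813466 333.08361973] [313.13813399 334.74422553] tick [163.92218506 387.42572345] top [289.55471495 313.10215818]
top stem sil [286.37825954 326.00173354] [318.10979126 327.65028096] tick [169.54263474 380.1593154 ] top [294.64969054 306.0955641 ]
finger edges at tip [252.36891093 183.41713421] [337.44645653 189.60152655]
[279.97345762 255.09223653] [279.04471902 254.84315085]
[277.82272687 255.0957027 ] [276.84650181 254.84669491]
```

Estimates of stem y disagree slightly: −0.036 from the top camera, −0.0334 from the lever touch, about −0.031 from the side. I aim at −0.033, since the taper captures ±3 mm, and feel for contact.

send_rows(dr=[[0, 0, 0], [0, 0, 0], [0, 0, 0], [0, 0, 0], [0, 0, 0], [0, 0, 0], [0, 0, 0], [0, 0, 0]], xyz=[[0, -0.2, 0], [0, -0.4, 0.5], [0, -0.4, 1.2], [0, -0.4, 1.8], [0, -0.4, 2.1], [0, -0.4, 2.4], [0, -0.4, 2.6], [0, -0.4, 2.8]], jaw=[0, 0, 0, 0, 0, 0, 0, 0])

```text
time_s: 11.4
eef_pos: [0.4554, -0.0329, 0.1017]
eef_rot: [0.001, 1.0, 0.03, 0.001]
wrist_force: [-0.8, -2.7, 4.7]
opening: 0.199
grasp_force: 59.6
```

```bash
python3 - <<'E'
from h import *
go(.455,-.033,.09,3.4); print(ctrl.get_obs()['torque'])
E
```

```text
t 11.4 pos [ 0.4554 -0.0329  0.1017] op 0.199 F [-0.8 -2.7  4.7]
 dr [ 0.01 -0.01  0.01] xyz cm [-0.05  0.01  1.17]
[-0.51731584  0.1963295   0.00535715]
```

Contact, with the stem pushing the knob towards −y. I shift 1.5 mm that way and keep descending gently.

send_rows(dr=[[0, 0, 0], [0, 0, 0], [0, 0, 0], [0, 0, 0], [0, 0, 0], [0, 0, 0], [0, 0, 0], [0, 0, 0]], xyz=[[0, 0.1, -0.1], [0, 0.15, -0.1], [0, 0.15, 0.1], [0, 0.15, 0.2], [0, 0.15, 0.3], [0, 0.15, 0.4], [0, 0.15, 0.4], [0, 0.15, 0.4]], jaw=[0, 0, 0, 0, 0, 0, 0, 0])

```text
time_s: 12.4
eef_pos: [0.4549, -0.034, 0.0971]
eef_rot: [0.0, 1.0, 0.03, -0.0]
wrist_force: [-1.2, -3.6, 0.1]
opening: 0.205
grasp_force: 58.9
```

```bash
python3 - <<'E'
from h import *
go(.455,-.033,.09,3.4); print(ctrl.get_obs()['torque'])
E
```

```text
t 12.4 pos [ 0.4549 -0.034   0.0971] op 0.205 F [-1.2 -3.6  0.1]
 dr [0. 0. 0.] xyz cm [ 0.01 -0.1   0.71]
[-0.83404987  0.18742242  0.0194266 ]
```

The stem has entered. I trim another 1 mm towards −y and push home.

send_rows(dr=[[0, 0, 0], [0, 0, 0], [0, 0, 0], [0, 0, 0], [0, 0, 0], [0, 0, 0], [0, 0, 0], [0, 0, 0]], xyz=[[0, 0.1, 0], [-0.05, 0.1, 0.15], [-0.05, 0.1, 0.3], [-0.05, 0.1, 0.45], [-0.05, 0.1, 0.6], [-0.05, 0.1, 0.8], [-0.05, 0.1, 0.8], [-0.05, 0.1, 0.8]], jaw=[0, 0, 0, 0, 0, 0, 0, 0])

```text
time_s: 13.4
eef_pos: [0.4546, -0.0349, 0.0892]
eef_rot: [-0.0, 1.0, 0.03, 0.0]
wrist_force: [-0.6, 0.3, -0.7]
opening: 0.203
grasp_force: 58.8
```

```bash
python3 - <<'E'
from h import *
go(.455,-.035,.084,3.4); print(ctrl.get_obs()['torque'])
E
```

```text
t 13.4 pos [ 0.4546 -0.0349  0.0892] op 0.203 F [-0.6  0.3 -0.7]
 dr [-0. -0.  0.] xyz cm [0.04 0.02 0.52]
[-0.02965454 -0.0561281   0.04200042]
```

send_rows(dr=[[0, 0, 0], [0, 0, 0], [0, 0, 0], [0, 0, 0], [0, 0, 0], [0, 0, 0], [0, 0, 0], [0, 0, 0]], xyz=[[0, 0, 0.1], [0, 0, 0.2], [0, 0, 0.3], [0, 0, 0.3], [0, 0, 0.3], [0, 0, 0.3], [0, 0, 0.3], [0, 0, 0.3]], jaw=[0, 0, 0, 0, 0, 0, 0, 0])

```text
time_s: 14.4
eef_pos: [0.4548, -0.0349, 0.0867]
eef_rot: [0.0, 1.0, 0.03, 0.0]
wrist_force: [-1.3, 0.8, 6.3]
opening: 0.199
grasp_force: 59.9
```

send_rows(dr=[[0, 0, 0], [0, 0, 0], [0, 0, 0], [0, 0, 0], [0, 0, 0], [0, 0, 0], [0, 0, 0], [0, 0, 0]], xyz=[[0, 0, 0.1], [0, 0, 0.2], [0, 0, 0.2], [0, 0, 0.3], [0, 0, 0.3], [0, 0, 0.3], [0, 0, 0.3], [0, 0, 0.3]], jaw=[0, 0, 0, 0, 0, 0, 0, 0])

```text
time_s: 15.4
eef_pos: [0.4549, -0.0349, 0.0839]
eef_rot: [0.0, 1.0, 0.03, 0.0]
wrist_force: [-3.1, -0.1, 8.3]
opening: 0.203
grasp_force: 60.3
```

send_rows(dr=[[0, 0, 0], [0, 0, 0], [0, 0, 0], [0, 0, 0], [0, 0, 0], [0, 0, 0], [0, 0, 0], [0, 0, 0]], xyz=[[0, 0, 0.1], [0, 0, 0.2], [0, 0, 0.3], [0, 0, 0.3], [0, 0, 0.3], [0, 0, 0.3], [0, 0, 0.3], [0, 0, 0.3]], jaw=[0, 0, 0, 0, 0, 0, 0, 0])

```text
time_s: 16.4
eef_pos: [0.4553, -0.0351, 0.0827]
eef_rot: [0.0, 1.0, 0.03, 0.0]
wrist_force: [-10.6, 2.7, 29.0]
opening: 0.202
grasp_force: 63.4
```

The force rose steeply at the stop (29 N). I ease off slightly, relieve the sideways load, and look.

send_rows(dr=[[0, 0, 0], [0, 0, 0], [0, 0, 0], [0, 0, 0], [0, 0, 0], [0, 0, 0], [0, 0, 0], [0, 0, 0]], xyz=[[-0.05, 0, 0], [-0.1, 0, -0.03], [-0.1, 0, -0.03], [-0.1, 0, -0.03], [-0.1, 0, -0.03], [-0.1, 0, -0.03], [-0.1, 0, -0.03], [-0.1, 0, -0.03]], jaw=[0, 0, 0, 0, 0, 0, 0, 0])

```text
time_s: 17.4
eef_pos: [0.455, -0.0351, 0.0829]
eef_rot: [0.0, 1.0, 0.03, 0.001]
wrist_force: [-6.6, 2.1, 23.9]
opening: 0.197
grasp_force: 62.6
```

```bash
python3 - <<'E'
from h import *
go(.455,-.035,.083,3.4); print(ctrl.get_obs()['torque'])
snap('side','s6',(290,200,410,320),5)
E
```

```text
t 17.4 pos [ 0.455  -0.0351  0.0829] op 0.197 F [-6.6  2.1 23.9]
 dr [ 0.01 -0.03  0.01] xyz cm [-0.   -0.01 -0.01]
[ 0.52979465  1.0382914  -0.07175835]
```

View pics/s6.png

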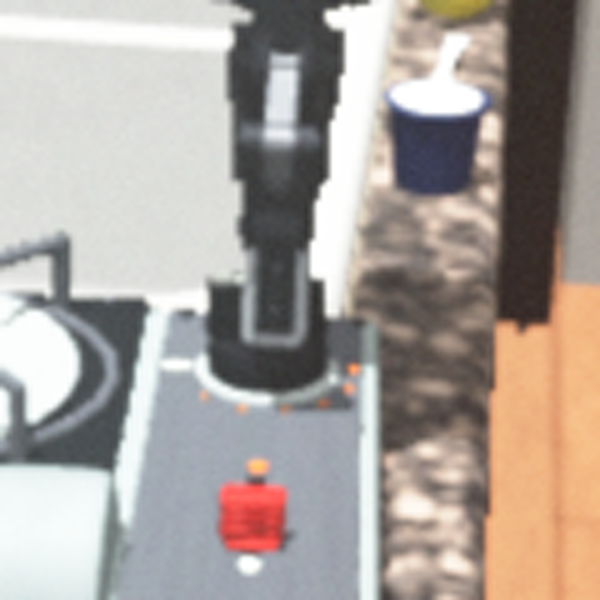

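The knob is seated just above the bezel with its pointer at the tick (180,365), and the pod is untouched at (435,140). The lever is at (252,518), near the white dot (248,565). I'll check numerically that it is at its end.

```bash
python3 - <<'E'
from h import *
px=lambda x,y:(290+x/5,200+y/5)
w=at('side',*px(248,565),.046); o=at('side',*px(258,467),.046)
d=(w-o)/np.linalg.norm(w-o); print(np.linalg.norm(w-o),w,o)
for e in(.0138,.0178):
    c=w-d*e
    print(e,'left base v',(proj('side',c+d*.005)-[290,200])*5,'top left',(proj('side',c+d*.005+[0,0,.0185])-[290,200])*5,'top right',(proj('side',c-d*.005+[0,0,.0185])-[290,200])*5)
E
```

```text
0.06190266591857441 [0.44836494 0.09885098 0.046     ] [0.45184165 0.03704602 0.046     ]
0.0138 left base v [249.51352431 550.16746173] top left [251.47103584 497.70419238] top right [253.14399862 481.71333282]
0.0178 left base v [250.19081731 543.52999036] top left [252.14513303 491.26089693] top right [253.80186075 475.42521871]
```

The lever matches its end position (base at 550, top edge at about 482). By the TCP height, the knob underside is about 2.4 mm above the deck with 24 N of push, so the stem is at its stop.

```bash
python3 -c "
from bench import ctrl
print(ctrl.hand_in())"
```

```text
the job is handed in; nothing more can be done
None
```

I slid the lever fully left first, then fitted the knob with its pointer at the tick and pressed the stem to its stop; I handed in at about 17.5 s with the knob still gripped and held down at 24 N, the lever released and the pod untouched.

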